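# Dry-stack a terracotta garden lantern on the banding wheel

## Robot

A 6-joint arm with a two-finger parallel gripper is mounted at the origin on the work surface. World frame = base frame: x ahead of the robot, y to its left, z up, the work surface at z = 0. Lengths are in mm, angles in rad, forces in N, time in s.
With the tool pointing down it reaches from about 375 to 925 mm from the base axis. Payload 5.7 kg.
Tool frame: the origin (TCP) lies at the very end of the fingers, on their centre line; the grasp point (between the pads) lies 19 mm behind it; z points along the fingers, y is the line along which they close (so a half turn about z gives the same grasp; the last joint's range is limited). The gripper opens to 85 mm and grips with 20 to 120 N. Pads are 22 mm wide; open, the fingers measure 114 mm over their backs; the gripper's body (76 mm by 85 mm) begins 54 mm behind the grasp point. The pads swing forward as they close: fully open they stand 13 mm farther back than shut.
Start: joints at [1.067, 0.359, 1.51, -0, 1.272, -0.115], TCP at [227.437, 555.19, 231.267] pointing down, gripper open.
Joint ranges: [-2.97, 2.97], [-1.01, 2.36], [0.21, 2.38], [-0.96, 4.11], [0.2, 2.71], [-2.98, 2.98]. Speed limits (rad/s): [2.39, 2.39, 3.14, 3.14, 3.14, 3.14].

## Interface

Orientations are given as a rotation vector (axis times angle).
In Python, from rig import sensors, read_camera, sign_off, models gives the robot as it stands.
- The arm moves only by the shell command python3 -m inch 'ROWS' [FORCE]. ROWS is JSON, a list that holds one entry, the list of rows, each a list of 7 numbers: the finger opening in cm, from 0 to 8.54, then the shift along the tool's x, y, z in cm, then the turn, a rotation vector about the tool's x, y, z in degrees. In form: [[[gripper, x, y, z, ax, ay, az], ...]]. A call has exactly 5 rows; each row is the pose to reach, as a shift and turn from the pose commanded when the call began, along the tool's axes at that moment; what a row does not reach only later rows make up. A row lasts 1/8 s, in which the tool goes at most 62.5 mm and 10.7 degrees, less where a joint would pass 70% of its speed; a pose out of reach is approached as far as the arm can. A call with a gripper value outside its range is refused whole. The fingers move at their own pace and stop on an object; FORCE is the grip in N (left out, the last holds). Time passes only in rows, so rows that repeat a pose let the fingers close, or fill a call up. It gives the time, the measured TCP pose, the force, the opening and the grip force at its end, in the units of the state.
- sensors.read_state(): the state, without advancing time (a new reading comes with each control period).
- read_camera(name): name is "side" or "top" or "wrist"; returns a dict with "img" (384x512x3 uint8, red, green, blue), "range_z" (384x512 float32, mm along the optical axis (not along the pixel's ray), 0 where there is no reading), "fovy" (degrees; the focal length in pixels is half the picture's height over the tangent of half this angle, whatever the lens; pixels are square), "cx", "cy" (the principal point, pixels), "k1" (the pictures are not rectified: a ray, as slopes to the right and down, at radius r is drawn at 1 + k1 r^2 times it, then the intrinsics apply), "R" (3x3) and "t" (3): a world point X has camera coordinates R X + t. Camera axes: x right, y down, z forward; pixel columns grow to the right and rows downward; lengths in mm; the calibration is good to about 2 mm. A picture is of the moment at which its call begins.
- sign_off(): hands the job in; it is judged then, once.
Trained networks look in the newest picture that a camera, given by its name, has taken for a name from the list of things; names that differ only in an ending like _2 or _b are one class to them, and where a whole thing is asked for, a point or a joint stands for the part that bears it (a point fixed in the world has none). Each returns a list of dicts, best first, with "conf" (0 to 1); they miss things now and then, are a little off and sometimes report something else, mostly with a low value. They report only what shows in the picture. A call takes as long as a camera call. They do not tell look-alikes from the thing itself.
- models.look_for(camera, target): "centre" ([x, y, z] in mm, in world coordinates, good to about 4 mm: the middle of the surface that is visible of it).
The state is a dict: "clock": time; "joints": joint angles; "dq": joint speeds; "joint_efforts": joint torques, N m; "tool_pos": TCP position; "tcp_rot": TCP orientation; "force": force on the tool from outside, world axes, zero at the start; "torque": the same for the moment, N m; "grip_width": finger opening in mm; "finger_force": force on a finger pad.
Only numpy, scipy, OpenCV 4.12 (cv2) and the standard library are available. Lean on these libraries where they do the work, as an engineer would, in place of code of your own. Each camera call takes 0.05 s, during which the arm holds its last target. There are 200 camera calls.

## Task

Assemble the terracotta lantern on the banding wheel, building upwards one part at a time from where they lie: the foot in the middle of the wheel, then the drum on the foot, the wide roof on the drum, the small roof on the wide roof and last the finial on top. Seat every part upright and well centred on the one below, so that the finished lantern stands straight and still by itself. Leave the jar, the pot of pencils and the clay turtle where they are.

Things in the scene. Friction and masses are not known exactly. Their poses are not given: they have to be found in the camera images.
- wheel: The target: a low banding wheel (potter's turntable), bare metal, fixed to the table and not turning. Round flat head 150 mm across, its top 60 mm above the origin; the head's rim is 12 mm thick over a dark base 124 mm across. Origin: on its axis, on the table.
- foot: Lantern foot: unglazed terracotta, solid of revolution, its turn about the vertical does not matter. Origin: centre of its underside, z up. 60 mm high. Flared base 96 mm across and 8 mm thick, narrowing to 52 mm across at 26 mm height; from there a plain column 52 mm across (grip here) up to its flat top at 60 mm.
- drum: Lantern drum (light chamber) with four small dark painted windows round its side: unglazed terracotta, solid of revolution, its turn about the vertical does not matter. Origin: centre of its underside, z up. 50 mm high. Base rim 68 mm across up to 8 mm height, tapering within 2 mm; above it a plain cylinder 52 mm across (grip here) from 10 mm up to its flat top at 50 mm.
- wide_roof: Wide roof, the larger of two ribbed conical roofs: unglazed terracotta, solid of revolution, its turn about the vertical does not matter. Origin: centre of its underside, z up. 48 mm high. Flat underside and eave 130 mm across, cone rising to 22 mm height, then a plain round neck 40 mm across (grip here) from 22 mm up to its flat top at 48 mm.
- small_roof: Small roof, the smaller of two ribbed conical roofs: unglazed terracotta, solid of revolution, its turn about the vertical does not matter. Origin: centre of its underside, z up. 44 mm high. Flat underside and eave 94 mm across, cone rising to 18 mm height, then a plain round neck 32 mm across (grip here) from 18 mm up to its flat top at 44 mm.
- finial: Finial, a small bud-shaped knob, the smallest clay part: unglazed terracotta, solid of revolution, its turn about the vertical does not matter. Origin: centre of its underside, z up. 55 mm high. Flat underside 30 mm across, widest 38 mm across from 20 to 34 mm height (grip here), tapering to a blunt tip.
- jar: Bystander: blue jar with a white lid, 72 mm across, 85 mm high, loose. Origin: centre of its underside.
- pencil_pot: Bystander: grey-green round pot 68 mm across and 95 mm high with pencils standing up to about 165 mm, loose. Origin: centre of its underside.
- turtle: Bystander: flat grey-brown clay turtle, about 115 mm long with its head along its x axis, 21 mm high, loose. Origin: centre of its underside.
Things that resemble listed ones, but are neither listed nor needed, are in the scene too. What is shaped like the small_roof but turquoise is not meant. Leave any yellow look-alike of the wide_roof alone.

How it is judged:
By the outcome, as a careful person would: the job done as asked, in the order asked, and still so for the second after the job is handed in, with the robot touching nothing.
It also fails if it takes over 144 s, if anything falls off the work surface, if the arm or the gripper's body presses on something with over 40 N, if the wrist force passes 120 N, or if a joint passes its speed limit or range.

## Working session

There is one attempt and no reset: what is moved stays moved. The work goes in short steps, Python scripts to look and compute and a shell command to move; the robot and the scene stay as the last step left them, time stands still between calls to the robot, and variables do not carry over. Pictures are saved under pics/ and viewed, at most 14 in all, crops included, and the job is handed in when it is done.

```bash
mkdir -p pics; ls; cat > h.py <<'E'
import numpy as np, cv2
from rig import sensors, read_camera, sign_off, models
from scipy.spatial.transform import Rotation as Ro
def cam(n):
    c=read_camera(n); c['f']=192/np.tan(np.radians(c['fovy']/2)); 
    c['K']=np.array([[c['f'],0,c['cx']],[0,c['f'],c['cy']],[0,0,1.]]); c['R']=np.array(c['R']); c['t']=np.array(c['t']); return c
def cloud(c):
    v,u=np.mgrid[0:384,0:512].astype(float)
    p=cv2.undistortPoints(np.stack([u.ravel(),v.ravel()],1)[:,None],c['K'],np.array([c['k1'],0,0,0.]))[:,0]
    z=c['range_z'].ravel().astype(float)
    X=np.c_[p*z[:,None],z]
    return ((X-c['t'])@c['R']).reshape(384,512,3), (z>0).reshape(384,512)
def proj(c,X):
    return cv2.projectPoints(np.atleast_2d(np.array(X,float)),cv2.Rodrigues(c['R'])[0],c['t'],c['K'],np.array([c['k1'],0,0,0.]))[0][:,0]
def save(c,n,s=1.5): cv2.imwrite('pics/'+n,cv2.resize(c['img'][:,:,::-1],None,fx=s,fy=s))
E
python3 - <<'E'
from h import *
s=sensors.read_state(); print(s)
for n in ('top','side'):
    c=cam(n); save(c,n+'0.png'); print(n,np.round(-c['R'].T@c['t']),c['f'])
    for k in 'wheel foot drum wide_roof small_roof finial jar pencil_pot turtle'.split():
        for d in models.look_for(n,k)[:3]:
            print(k,np.round(d['centre']),round(d['conf'],2),np.round(proj(c,d['centre'])[0]))
E
```

```text
pics
{'clock': 0.0, 'joints': array([ 1.06692933e+00,  3.59522605e-01,  1.51146193e+00,  1.34469183e-05,
        1.27247554e+00, -1.15105784e-01]), 'dq': array([-0.00023056, -0.00213448,  0.00037546,  0.00079819, -0.00093976,
        0.00136375]), 'joint_efforts': array([ 1.64801455e-03, -5.27617657e+01, -2.78613496e+01, -1.67513917e-04,
        1.31747819e-02, -1.40837230e-05]), 'tool_pos': array([227.09698804, 554.61890851, 230.4318721 ]), 'tcp_rot': array([-6.06720044e-01, -3.08185614e+00,  2.78730979e-03]), 'force': array([0.05693885, 0.26835849, 0.81530794]), 'torque': array([-0.05347333, -0.03043141,  0.02733839]), 'finger_force': 0.0, 'grip_width': 85.1155767566009}
top [ 392.   78. 1793.] 497.77968494511487
wheel [431. 176.  62.] 0.58 [231. 234.]
foot [628. 143.  19.] 0.92 [242. 179.]
foot [710. 281.  95.] 0.62 [201. 153.]
foot [754.  12.  82.] 0.36 [279. 142.]
drum [ 630. -117.   51.] 0.71 [315. 178.]
wide_roof [572. 559.  20.] 0.62 [127. 194.]
wide_roof [511. 381.  15.] 0.59 [175. 211.]
wide_roof [ 632. -118.   47.] 0.49 [315. 178.]
small_roof [ 390. -286.    9.] 0.93 [361.
[... 165 characters left out ...]
0.78 [201. 154.]
turtle [481. -10.  12.] 0.77 [284. 221.]
side [ 380. -683.  627.] 354.54812507897077
wheel [425. 149.  59.] 0.72 [202. 178.]
foot [625. 129.  19.] 0.59 [272. 185.]
drum [ 625. -132.   37.] 0.63 [301. 243.]
wide_roof [516. 363.  15.] 0.85 [223. 150.]
wide_roof [573. 540.  10.] 0.84 [231. 127.]
small_roof [ 423. -172.   10.] 0.64 [218. 278.]
small_roof [ 385. -304.   12.] 0.63 [207. 336.]
small_roof [ 518. -394.   37.] 0.39 [292. 361.]
finial [ 521. -393.   38.] 0.89 [293. 359.]
finial [426. 150.  55.] 0.2 [202. 178.]
jar [754. -13.  59.] 0.93 [334. 198.]
jar [514. 365.  15.] 0.16 [223. 150.]
pencil_pot [707. 271.  78.] 0.95 [286. 141.]
turtle [478. -26.   9.] 0.96 [232. 230.]
```

View pics/top0.png

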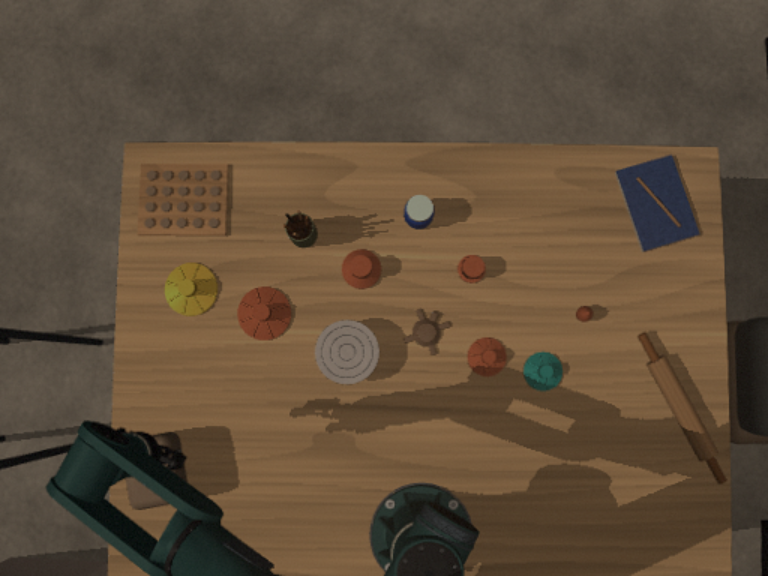

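View pics/side0.png

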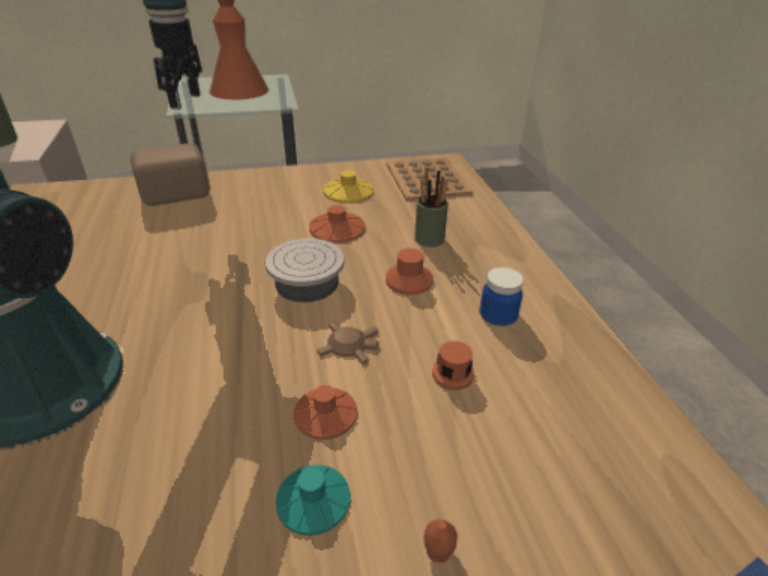

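The top view (at 1.5x) shows these candidates:
- **Wide roof:** terracotta at (264,313), with a yellow look-alike at (190,289).
- **Small roof:** terracotta at (487,357), with a turquoise look-alike at (543,371).
- **Single candidates:** foot (361,268), drum (472,268), finial (584,313), wheel (347,351).
- **Bystanders:** turtle (426,333), jar (419,211), pencil pot (300,229).

By the description I choose the terracotta ones. Next I measure their centres from depth and check the choice in one crop.

```bash
python3 - <<'E'
from h import *
P=dict(wheel=(428,165,60,75),foot=(628,140,60,26),drum=(630,-120,50,26),wide_roof=(514,370,48,20),small_roof=(417,-160,44,16),finial=(521,-385,50,19))
for n in ('top','side'):
    c=cam(n); X,ok=cloud(c)
    tb=X[ok&(abs(X[...,2])<15)&(X[...,0]>350)&(X[...,0]<750)&(abs(X[...,1])<400)]; print(n,'table z',np.median(tb[:,2]))
    for k,(x,y,h,r) in P.items():
        m=ok&(np.hypot(X[...,0]-x,X[...,1]-y)<r+45)
        t=X[m&(abs(X[...,2]-h)<(4 if k!='finial' else 9))]; lo=X[m&(X[...,2]>4)&(X[...,2]<90)]
        o=[]
        for q in (t,lo):
            if len(q)>5:
                (a,b),rr=cv2.minEnclosingCircle(q[:,:2].astype(np.float32)); o+=[len(q),round(a,1),round(b,1),round(rr,1),np.round(q.mean(0),1)]
        print(k,*o)
    if n=='top':
        cr=c['img'][180:270,150:410,::-1]; cv2.imwrite('pics/crop1.png',cv2.resize(cr,None,fx=3,fy=3,interpolation=2))
E
```

```text
top table z -1.2798655116301392
wheel 892 429.7 176.5 74.7 [431.5 175.7  59.7] 1650 427.8 165.0 119.6 [427.9 173.8  52.1]
foot 109 631.3 147.3 25.8 [631.7 146.8  59.5] 586 628.0 139.1 70.1 [628.8 143.6  26.9]
drum 100 633.9 -119.5 25.9 [ 632.9 -119.8   49.3] 338 630.6 -119.9 70.5 [ 631.9 -117.3   28.9]
wide_roof 61 521.9 380.6 19.6 [521.5 380.7  47.6] 809 514.0 370.1 64.7 [517.9 374.6  17.2]
small_roof 43 421.3 -155.6 16.1 [ 422.3 -155.7   43.2] 472 416.8 -161.8 60.0 [ 421.5 -154.7   15.3]
finial 46 522.7 -385.6 15.1 [ 523.  -385.5   46.9] 184 521.5 -384.7 62.7 [ 524.4 -382.1   24.4]
side table z -0.18954297859157063
wheel 1220 430.7 176.0 75.7 [429.1 170.8  59.3] 1724 430.7 176.0 75.7 [428.4 159.3  48.6]
foot 148 631.5 145.4 27.2 [630.3 145.   59.1] 656 630.2 143.8 48.3 [626.  130.   30.6]
drum 289 633.5 -119.3 27.0 [ 632.6 -120.4   49.2] 700 632.2 -120.3 34.3 [ 628.2 -129.7   32.2]
wide_roof 60 522.4 379.0 21.5 [521.2 378.9  46.9] 582 516.7 371.5 63.4 [517.3 361.   17.9]
small_roof 146 421.5 -155.1 16.7 [ 421.3 -156.1   43.4] 1110 421.5 -155.0 47.2 [ 420.3 -165.7   16.7]
finial 213 523.3 -386.9 14.6 [ 521.7 -390.    47.6] 469 523.2 -386.5 19.1 [ 520.  -393.5   38. ]
```

View pics/crop1.png

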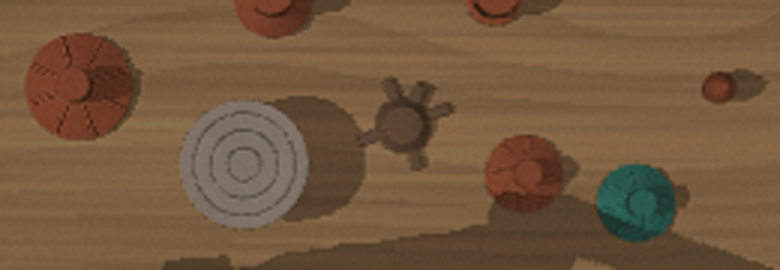

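The crop confirms it: terracotta wide roof at (80,85), small roof at (525,173) and finial (718,87) are the right ones. The turquoise roof at (637,203) is left alone. Now I move towards the foot and turn the tool square to the world.

```bash
cat >> h.py <<'E'
def d(x,y,z,yaw=0.):
    s=sensors.read_state(); R=Ro.from_rotvec(s['tcp_rot']); T=Ro.from_matrix(np.diag([-1.,1,-1]))*Ro.from_euler('z',yaw,degrees=True)
    print('t',round(s['clock'],2),'pos',np.round(s['tool_pos'],1),'shift',np.round(R.inv().apply(np.array([x,y,z])-s['tool_pos'])/10,2),'turn',np.round((R.inv()*T).as_rotvec(degrees=True),1),'F',np.round(s['force'],1),'w',round(s['grip_width'],1))
E
python3 -m inch '[[[8.5,-5.2,-2.2,1,0,0,-5],[8.5,-10.4,-4.4,2,0,0,-10],[8.5,-15.6,-6.6,3,0,0,-15],[8.5,-20.8,-8.8,4,0,0,-20],[8.5,-26,-11,4,0,0,-22.3]]]' 60
python3 -c "from h import *; d(631.4,146.3,190)"
```

```text
clock: 1.72
tool_pos: [427.0, 353.2, 190.6]
tcp_rot: [0.004, -3.141, 0.001]
force: [0.7, 0.2, 0.8]
grip_width: 85.3
finger_force: 0.0
t 1.73 pos [427.  353.2 190.6] shift [-20.39 -20.74   0.05] turn [-0.  -0.1  0.1] F [0.7 0.2 0.8] w 85.3
```

```bash

python3 -m inch '[[[8.5,-4.1,-4.15,0,0,0,0],[8.5,-8.2,-8.3,0,0,0,0],[8.5,-12.3,-12.4,0,0,0,0],[8.5,-16.4,-16.6,0,0,0,0],[8.5,-20.4,-20.7,0,0,0,0.1]]]'
python3 - <<'E'
from h import *
d(631.4,146.3,30)
c=cam('wrist'); save(c,'w1.png'); X,ok=cloud(c)
print(np.round(-c['R'].T@c['t']))
t=X[ok&(abs(X[...,2]-60)<5)&(np.hypot(X[...,0]-631,X[...,1]-146)<60)]
print(len(t), cv2.minEnclosingCircle(t[:,:2].astype(np.float32)) if len(t) else 0, t.mean(0) if len(t) else 0)
E
```

```text
clock: 2.35
tool_pos: [631.8, 146.3, 191.4]
tcp_rot: [0.003, 3.141, 0.0]
force: [0.4, 0.0, 0.5]
grip_width: 85.0
finger_force: 0.0
t 2.35 pos [631.8 146.3 191.4] shift [ 4.000e-02 -1.000e-02  1.614e+01] turn [ 0.   0.  -0.1] F [0.4 0.  0.5] w 85.0
[557. 146. 335.]
2429 ((629.7039184570312, 146.3189697265625), 26.12714385986328) [628.92570759 146.59548759  60.47615469]
```

View pics/w1.png

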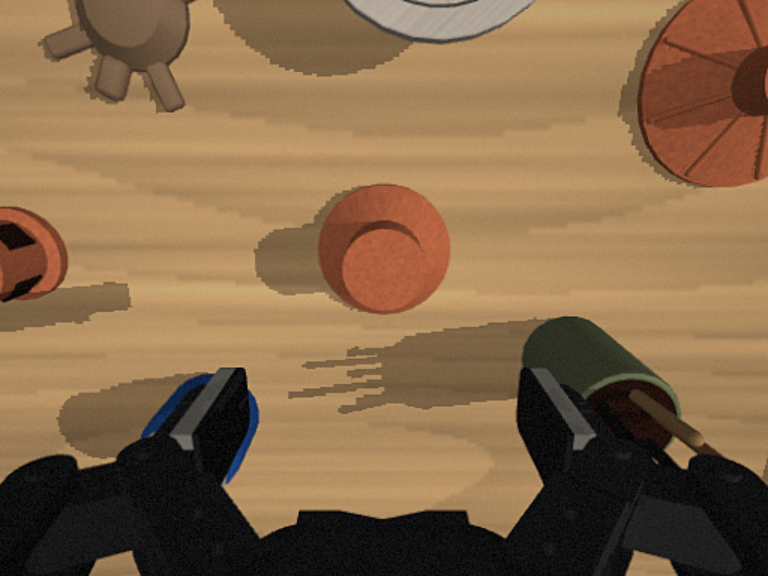

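The wrist view shows the foot centred between the fingers at (384,255). The jar and pot are clear of them. Next I descend and grip.

```bash

python3 -m inch '[[[8.5,0.1,0,4,0,0,0],[8.5,0.1,0,8,0,0,0],[8.5,0.1,0,12,0,0,0],[8.5,0.1,0,15,0,0,0],[8.5,0.1,0,16,0,0,0]]]' 
python3 -m inch '[[[4,0,0,0,0,0,0],[4,0,0,0,0,0,0],[4,0,0,0,0,0,0],[4,0,0,0,0,0,0],[4,0,0,0,0,0,0]]]' 60
```

```text
clock: 3.02
tool_pos: [627.8, 147.9, 29.2]
tcp_rot: [-0.002, -3.138, 0.001]
force: [0.5, -0.4, -0.2]
grip_width: 85.1
finger_force: 0.0
clock: 3.65
tool_pos: [630.9, 148.1, 33.2]
tcp_rot: [0.002, 3.138, 0.0]
force: [-0.1, -0.1, 6.5]
grip_width: 50.2
finger_force: 63.7
```

```bash

python3 -m inch '[[[4,0,0,-1,0,0,0],[4,0,0,-3,0,0,0],[4,0,0,-6,0,0,0],[4,0,0,-9,0,0,0],[4,0,0,-12,0,0,0]]]' 
python3 -m inch '[[[4,0,0,0,0,0,0],[4,0,0,0,0,0,0],[4,0,0,0,0,0,0],[4,0,0,0,0,0,0],[4,0,0,0,0,0,0]]]' 
python3 - <<'E'
from h import *
d(430,176,200)
c=cam('wrist'); save(c,'w2.png'); X,ok=cloud(c)
t=X[ok&(abs(X[...,2]-60)<6)&(np.hypot(X[...,0]-430,X[...,1]-176)<90)]
print(len(t), t.mean(0) if len(t) else 0)
d(430,176,200)
E
```

```text
clock: 4.28
tool_pos: [628.6, 147.9, 152.2]
tcp_rot: [-0.002, -3.14, 0.0]
force: [0.6, 0.4, -4.0]
grip_width: 50.3
finger_force: 63.1
clock: 4.9
tool_pos: [629.1, 147.9, 150.5]
tcp_rot: [-0.002, -3.14, 0.0]
force: [0.1, -0.7, -4.4]
grip_width: 50.5
finger_force: 63.2
t 4.9 pos [629.1 147.9 150.5] shift [19.92  2.78 -4.92] turn [-0.  -0.1 -0.1] F [ 0.1 -0.7 -4.4] w 50.5
1662 [497.34293435 175.08058037  59.9544905 ]
t 4.95 pos [629.2 147.9 150.8] shift [19.93  2.78 -4.91] turn [-0.  -0.  -0.1] F [ 0.8  0.1 -4.7] w 50.4
```

View pics/w2.png

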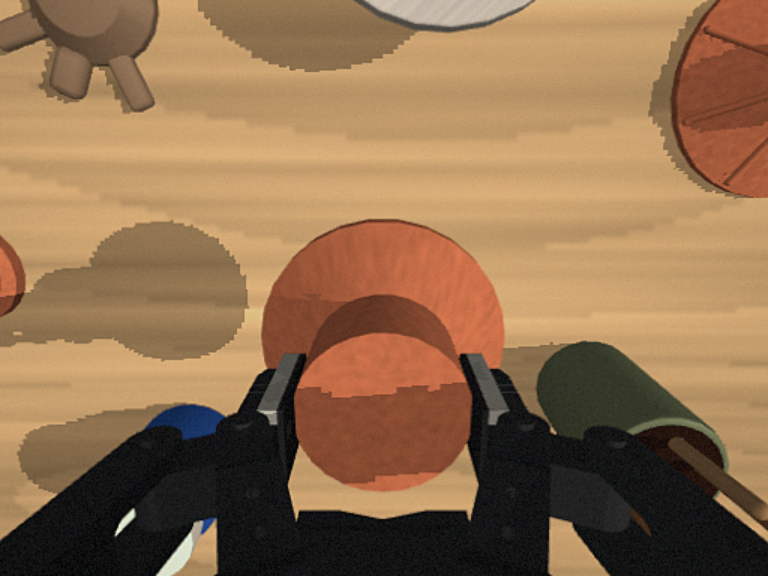

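The foot is gripped upright and centred in the pads (column top at (383,410)). I'll carry it over the wheel and compare the two centres with the static cameras.

```bash

python3 -m inch '[[[4,4,0.6,0,0,0,0],[4,9,1.3,0,0,0,0],[4,14,2,0,0,0,0],[4,18,2.6,1,0,0,0],[4,19.9,2.8,2,0,0,0]]]' 
python3 -m inch '[[[4,0,0,0,0,0,0],[4,0,0,0,0,0,0],[4,0,0,0,0,0,0],[4,0,0,0,0,0,0],[4,0,0,0,0,0,0]]]' 
cat >> h.py <<'E'
from scipy.optimize import least_squares
def circ(c,x,y,z,r,rad=12,dz=4,arc=None):
    "centre of a visible disc/edge at height z: points within dz of z, radius r known; fit outer boundary"
    X,ok=cloud(c); m=ok&(abs(X[...,2]-z)<dz)&(np.hypot(X[...,0]-x,X[...,1]-y)<r+rad); t=X[m]
    if len(t)<10: return len(t)
    (a,b),rr=cv2.minEnclosingCircle(t[:,:2].astype(np.float32)); return len(t),np.round([a,b,rr],1),np.round(t[:,2].mean(),1)
E
python3 - <<'E'
from h import *
d(430,176,200); s=sensors.read_state(); x,y,z=s['tool_pos']
c=cam('side'); save(c,'s1.png')
print('flare',[ (zz,circ(c,x,y,zz,48,25,3)) for zz in range(int(z)-34,int(z)-20,3)])
print('wheel',circ(c,430,176,60,75,12,3))
X,ok=cloud(c); m=ok&(np.hypot(X[...,0]-x,X[...,1]-y)<52)&(X[...,2]>z-40)&(X[...,2]<z-18); t=X[m]; print(np.c_[t.min(0),t.max(0)].round(1))
c=cam('wrist'); X,ok=cloud(c)
m=ok&(np.hypot(X[...,0]-x,X[...,1]-y)<60)&(X[...,2]>z-40)&(X[...,2]<z-10); t=X[m]; print('wrist foot',np.c_[t.min(0),t.max(0)].round(1))
print('wheel',circ(c,430,176,60,75,12,3))
E
```

```text
clock: 5.58
tool_pos: [427.6, 176.3, 131.2]
tcp_rot: [-0.001, -3.14, 0.0]
force: [1.1, -0.6, -3.8]
grip_width: 50.3
finger_force: 63.1
clock: 6.2
tool_pos: [430.9, 176.1, 131.3]
tcp_rot: [0.003, 3.141, -0.0]
force: [0.0, 0.1, -3.7]
grip_width: 50.0
finger_force: 63.2
t 6.2 pos [430.9 176.1 131.3] shift [ 0.09 -0.01 -6.87] turn [-0.   0.  -0.1] F [ 0.   0.1 -3.7] w 50.0
flare [(97, (27, array([433.3, 155.3,  42.7]), np.float64(98.7))), (100, (60, array([431.3, 161.6,  45.2]), np.float64(100.3))), (103, (75, array([430.8, 173.9,  48. ]), np.float64(103.2))), (106, (121, array([430.7, 173.2,  48.2]), np.float64(106.5))), (109, (142, array([431.1, 172.5,  47.4]), np.float64(108.8)))]
wheel (914, array([429.2, 174.3,  75.3]), np.float64(59.4))
[[384.4 478.8]
 [126.2 207.2]
 [ 96.4 113.3]]
wrist foot [[382.2 440.6]
 [127.6 223.3]
 [ 98.2 121.3]]
wheel (12501, array([427.9, 176.4,  74.9]), np.float64(60.7))
```

View pics/s1.png

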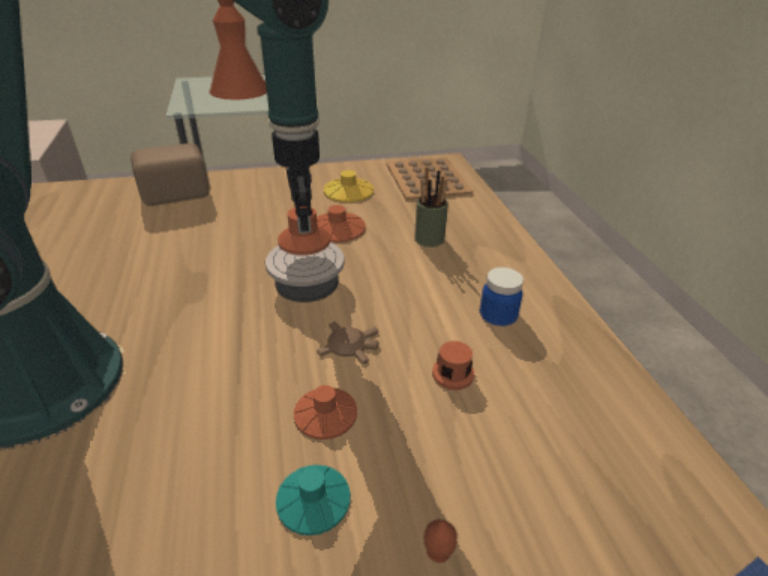

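Held foot and wheel agree to about 1.5 mm: foot about (431,175.6), wheel about (429.5,176.3). I'll correct that and lower gently until there is contact.

```bash

python3 -m inch '[[[4,0.15,0.05,1,0,0,0],[4,0.15,0.05,2,0,0,0],[4,0.15,0.05,3,0,0,0],[4,0.15,0.05,3.4,0,0,0],[4,0.15,0.05,3.5,0,0,0]]]' 
python3 -m inch '[[[4,0,0,0.05,0,0,0],[4,0,0,0.1,0,0,0],[4,0,0,0.15,0,0,0],[4,0,0,0.2,0,0,0],[4,0,0,0.25,0,0,0]]]' 
```

```text
clock: 6.92
tool_pos: [428.8, 176.6, 95.8]
tcp_rot: [-0.002, -3.141, 0.0]
force: [-0.1, -0.6, -4.0]
grip_width: 50.2
finger_force: 63.2
clock: 7.55
tool_pos: [429.0, 176.7, 93.8]
tcp_rot: [0.002, 3.141, -0.0]
force: [-0.0, 0.3, -3.7]
grip_width: 50.3
finger_force: 63.2
```

```bash

python3 -m inch '[[[4,0,0,0.05,0,0,0],[4,0,0,0.1,0,0,0],[4,0,0,0.1,0,0,0],[4,0,0,0.1,0,0,0],[4,0,0,0.1,0,0,0]]]' 
```

```text
clock: 8.18
tool_pos: [428.8, 176.7, 93.1]
tcp_rot: [-0.002, -3.142, 0.0]
force: [-3.1, -1.0, 6.4]
grip_width: 50.2
finger_force: 63.9
```

Contact, with force up about 10 N. Release, then rise.

```bash

python3 -m inch '[[[5.3,0,0,0,0,0,0],[5.8,0,0,0,0,0,0],[6.5,0,0,0,0,0,0],[7.5,0,0,0,0,0,0],[8.5,0,0,0,0,0,0]]]' 
python3 -m inch '[[[8.5,0,0,-3,0,0,0],[8.5,0,0,-7,0,0,0],[8.5,0,0,-11,0,0,0],[8.5,0,0,-13,0,0,0],[8.5,0,0,-14,0,0,0]]]' 
python3 - <<'E'
from h import *
d(633.7,-119.4,200)
c=cam('wrist'); print('foot',circ(c,430,176,120,26),'wheel',circ(c,430,176,60,75,12,3))
c=cam('side'); print('foot',circ(c,430,176,120,26,12,3),'wheel',circ(c,430,176,60,75,12,3))
c=cam('top'); print('foot',circ(c,430,176,120,26,12,3),'wheel',circ(c,430,176,60,75,12,3))
E
```

```text
clock: 8.8
tool_pos: [429.0, 176.7, 92.8]
tcp_rot: [0.002, 3.142, -0.0]
force: [0.2, 0.2, 0.1]
grip_width: 84.5
finger_force: 0.0
clock: 9.43
tool_pos: [429.5, 176.8, 234.0]
tcp_rot: [0.002, 3.14, 0.001]
force: [0.5, 0.0, -0.3]
grip_width: 85.0
finger_force: 0.0
t 9.43 pos [429.5 176.8 234. ] shift [-20.46 -29.6    3.42] turn [ 0.   0.1 -0.1] F [ 0.5  0.  -0.3] w 85.0
foot (2723, array([428.1, 176. ,  26. ]), np.float64(120.5)) wheel (8618, array([428.6, 176. ,  74.8]), np.float64(60.7))
foot (147, array([429.5, 175. ,  26.6]), np.float64(119.1)) wheel (627, array([430.4, 176. ,  75.7]), np.float64(59.4))
foot 0 wheel (115, array([428.8, 173.5,  74.2]), np.float64(59.6))
```

Foot is centred on the wheel (wrist view: 428.1,176.0 against 428.6,176.0). Next is the drum.

```bash

python3 -m inch '[[[8.5,-3.5,-5,0,0,0,0],[8.5,-7,-10,0,0,0,0],[8.5,-10.5,-15,0,0,0,0],[8.5,-14,-20,0,0,0,0],[8.5,-17.5,-25,0,0,0,0]]]' 
python3 -m inch '[[[8.5,-2,-2.9,2,0,0,0],[8.5,-2.9,-4.4,4,0,0,0],[8.5,-2.9,-4.6,5,0,0,0],[8.5,-2.9,-4.6,5,0,0,0],[8.5,-2.9,-4.6,5,0,0,0]]]' 
python3 - <<'E'
from h import *
d(633.7,-119.4,22)
c=cam('wrist'); print('drum',circ(c,633,-119,50,26)); d(633.7,-119.4,22)
E
```

```text
clock: 10.2
tool_pos: [603.7, -75.1, 230.9]
tcp_rot: [-0.003, -3.139, -0.001]
force: [1.4, 1.3, -0.5]
grip_width: 84.9
finger_force: 0.0
clock: 10.82
tool_pos: [632.2, -118.3, 183.4]
tcp_rot: [0.0, 3.141, 0.0]
force: [-0.9, -0.3, -0.2]
grip_width: 85.1
finger_force: 0.0
t 10.82 pos [ 632.2 -118.3  183.4] shift [-0.14 -0.11 16.14] turn [ 0.  0. -0.] F [-0.9 -0.3 -0.2] w 85.1
drum (2355, array([ 632.1, -119.7,   26. ]), np.float64(50.5))
t 10.88 pos [ 632.6 -118.5  183.8] shift [-0.1  -0.09 16.18] turn [-0.   0.1 -0. ] F [ 0.4 -0.1  0. ] w 85.1
```

```bash

python3 -m inch '[[[8.5,0.03,-0.1,4,0,0,0],[8.5,0.03,-0.1,8,0,0,0],[8.5,0.03,-0.1,12,0,0,0],[8.5,0.03,-0.1,15,0,0,0],[8.5,0.03,-0.1,16,0,0,0]]]' 
python3 -m inch '[[[4,0,0,0,0,0,0],[4,0,0,0,0,0,0],[4,0,0,0,0,0,0],[4,0,0,0,0,0,0],[4,0,0,0,0,0,0]]]' 60
python3 -m inch '[[[4,0,0,-2,0,0,0],[4,0,0,-7,0,0,0],[4,0,0,-12,0,0,0],[4,0,0,-17,0,0,0],[4,0,0,-20,0,0,0]]]' 
python3 -c "
from h import *
d(429,176,230)"
```

```text
clock: 11.5
tool_pos: [631.3, -119.7, 21.9]
tcp_rot: [-0.001, -3.14, -0.001]
force: [0.3, 0.2, 0.2]
grip_width: 85.0
finger_force: 0.0
clock: 12.12
tool_pos: [633.8, -120.8, 25.0]
tcp_rot: [0.002, 3.138, -0.001]
force: [-0.2, 1.1, 6.6]
grip_width: 50.2
finger_force: 63.0
clock: 12.75
tool_pos: [633.1, -121.0, 227.4]
tcp_rot: [0.002, 3.137, -0.003]
force: [0.2, -0.4, -2.7]
grip_width: 50.6
finger_force: 63.1
t 12.75 pos [ 633.1 -121.   227.4] shift [20.45 29.67 -0.4 ] turn [-0.1  0.3 -0.1] F [ 0.2 -0.4 -2.7] w 50.6
```

```bash

python3 -m inch '[[[4,3,4.4,0,0,0,0],[4,6.5,9.4,0,0,0,0],[4,10,14.4,0,0,0,0],[4,13.5,19.4,0,0,0,0],[4,17,24.4,0,0,0,0]]]' 
python3 -m inch '[[[4,2,2.9,0,0,0,0],[4,3.2,4.6,0.5,0,0,0],[4,3.4,5.2,2,0,0,0],[4,3.4,5.2,3,0,0,0],[4,3.4,5.2,3,0,0,0]]]' 
cat >> h.py <<'E'
def ext(c,x,y,z0,z1,r):
    X,ok=cloud(c); t=X[ok&(np.hypot(X[...,0]-x,X[...,1]-y)<r)&(X[...,2]>z0)&(X[...,2]<z1)]; return np.c_[t.min(0),t.max(0)].round(1).tolist()
E
python3 - <<'E'
from h import *
d(429,176,165)
c=cam('side'); save(c,'s2.png')
x,y,z=sensors.read_state()['tool_pos']
print('drum side',ext(c,x,y,z-28,z-16,40)); print('foot',ext(c,429,176,62,67,60))
c=cam('wrist');print('drum wrist',ext(c,x,y,z-28,z-14,42)); print('foot',circ(c,429,176,120,26)); print('foot base',ext(c,429,176,63,72,60))
E
```

```text
clock: 13.38
tool_pos: [461.2, 124.9, 224.1]
tcp_rot: [0.003, 3.14, 0.0]
force: [1.8, 0.7, -1.8]
grip_width: 50.1
finger_force: 63.3
clock: 14.0
tool_pos: [428.4, 174.8, 191.8]
tcp_rot: [-0.003, -3.139, 0.002]
force: [0.2, 0.6, -2.7]
grip_width: 50.2
finger_force: 63.4
t 14.0 pos [428.4 174.8 191.8] shift [-0.07  0.12  2.68] turn [-0.1 -0.1 -0.1] F [ 0.2  0.6 -2.7] w 50.2
drum side [[395.8, 460.6], [139.5, 189.2], [165.4, 176.2]]
foot [[382.8, 481.5], [126.4, 187.7], [62.4, 67.0]]
drum wrist [[393.5, 430.1], [140.3, 208.1], [166.3, 178.2]]
foot (163, array([408.7, 177.5,  16.9]), np.float64(119.7))
foot base [[371.6, 442.7], [128.3, 223.5], [63.0, 72.0]]
```

```bash
python3 -c "
import cv2;i=cv2.imread('pics/s2.png')[150:330,200:420];cv2.imwrite('pics/s2c.png',cv2.resize(i,None,fx=3,fy=3))"
```

```text
(no output)
```

View pics/s2c.png

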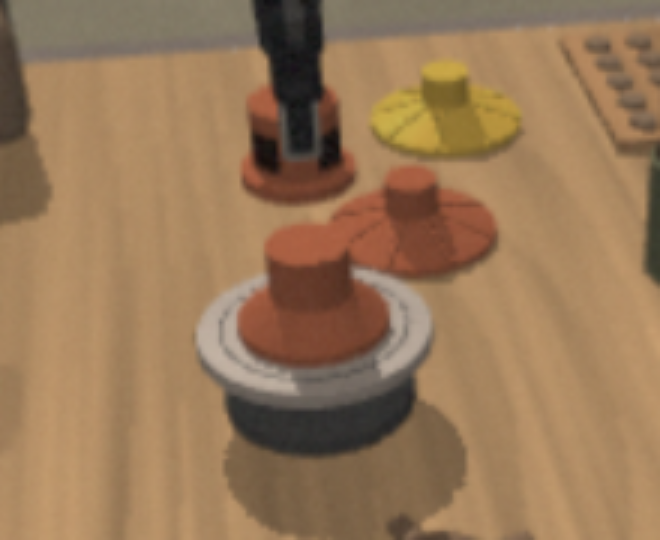

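The drum is held upright above the foot. In the crop it is at (298,170) and the foot's top at (308,240). I correct by about +1 mm in x and +1.7 mm in y, then lower.

```bash

python3 -m inch '[[[4,-0.1,0.17,1,0,0,0],[4,-0.1,0.17,2,0,0,0],[4,-0.1,0.17,3,0,0,0],[4,-0.1,0.17,4,0,0,0],[4,-0.1,0.17,4.3,0,0,0]]]' 
python3 -m inch '[[[4,0,0,0.05,0,0,0],[4,0,0,0.1,0,0,0],[4,0,0,0.15,0,0,0],[4,0,0,0.2,0,0,0],[4,0,0,0.2,0,0,0]]]' 
```

```text
clock: 14.72
tool_pos: [429.0, 177.2, 148.8]
tcp_rot: [-0.002, -3.14, 0.001]
force: [0.3, 0.4, -1.7]
grip_width: 50.3
finger_force: 63.4
clock: 15.35
tool_pos: [429.7, 177.4, 147.9]
tcp_rot: [0.002, 3.141, -0.0]
force: [-0.6, -0.5, -2.8]
grip_width: 50.1
finger_force: 63.4
```

```bash

python3 -m inch '[[[4,-0.03,-0.06,0,0,0,0],[4,-0.03,-0.06,0.05,0,0,0],[4,-0.03,-0.06,0.1,0,0,0],[4,-0.03,-0.06,0.15,0,0,0],[4,-0.03,-0.06,0.15,0,0,0]]]' 
python3 -m inch '[[[4,0,0,0.05,0,0,0],[4,0,0,0.05,0,0,0],[4,0,0,0.1,0,0,0],[4,0,0,0.1,0,0,0],[4,0,0,0.1,0,0,0]]]' 
```

```text
clock: 15.98
tool_pos: [429.9, 176.8, 146.2]
tcp_rot: [-0.002, -3.141, 0.0]
force: [-0.3, 0.5, -2.4]
grip_width: 50.0
finger_force: 63.4
clock: 16.6
tool_pos: [429.9, 176.8, 145.3]
tcp_rot: [-0.002, -3.142, 0.0]
force: [-1.1, -0.0, -3.2]
grip_width: 50.1
finger_force: 63.4
```

```bash

python3 -m inch '[[[4,0,0,0.05,0,0,0],[4,0,0,0.05,0,0,0],[4,0,0,0.1,0,0,0],[4,0,0,0.1,0,0,0],[4,0,0,0.1,0,0,0]]]' 
```

```text
clock: 17.23
tool_pos: [430.0, 176.8, 144.9]
tcp_rot: [0.002, 3.141, -0.0]
force: [-2.5, 0.5, 7.1]
grip_width: 50.3
finger_force: 64.4
```

Contact at TCP z 145. Release, rise, and check the centring.

```bash

python3 -m inch '[[[5.3,0,0,0,0,0,0],[5.8,0,0,0,0,0,0],[6.5,0,0,0,0,0,0],[7.5,0,0,0,0,0,0],[8.5,0,0,0,0,0,0]]]' 
python3 -m inch '[[[8.5,0,0,-3,0,0,0],[8.5,0,0,-7,0,0,0],[8.5,0,0,-11,0,0,0],[8.5,0,0,-13,0,0,0],[8.5,0,0,-14,0,0,0]]]' 
python3 - <<'E'
from h import *
c=cam('wrist'); d(522,380,220); print('drum',circ(c,430,176,170,26),'foot base',ext(c,429,176,63,72,60),'wheel',circ(c,430,176,60,75,12,3))
c=cam('side'); print('drum',circ(c,430,176,170,26,12,3), 'foot',circ(c,430,176,66,48,12,3))
c=cam('top'); print('wide',circ(c,522,380,48,20))
E
```

```text
clock: 17.85
tool_pos: [430.0, 176.8, 144.2]
tcp_rot: [-0.002, -3.142, 0.0]
force: [0.5, 0.3, -0.0]
grip_width: 84.7
finger_force: 0.0
clock: 18.48
tool_pos: [430.4, 176.9, 285.5]
tcp_rot: [0.002, 3.14, 0.001]
force: [-0.4, -1.1, -0.2]
grip_width: 84.8
finger_force: 0.0
t 18.52 pos [430.7 177.  286. ] shift [-9.09 20.31  6.63] turn [ 0.   0.1 -0.1] F [1.4 0.1 0.5] w 85.1
drum (2679, array([428.4, 176.1,  26. ]), np.float64(170.5)) foot base [[371.9, 456.2], [117.6, 232.9], [63.0, 72.0]] wheel (5932, array([428.2, 176.1,  74.6]), np.float64(60.7))
drum (147, array([430.6, 177.1,  26.5]), np.float64(168.9)) foot (98, array([429.3, 173.5,  48.7]), np.float64(66.7))
wide (59, array([521.1, 380.4,  19.9]), np.float64(47.3))
```

Drum is within 0.4 mm of the foot (428.4,176.1). Next is the wide roof.

```bash

python3 -m inch '[[[8.5,-2,4.5,0,0,0,0],[8.5,-4.2,9.5,0,0,0,0],[8.5,-6.4,14.5,2,0,0,0],[8.5,-8.6,19.2,6,0,0,0],[8.5,-9.1,20.3,11,0,0,0]]]' 
python3 -m inch '[[[8.5,0,0,0,0,0,0],[8.5,0,0,0,0,0,0],[8.5,0,0,0,0,0,0],[8.5,0,0,0,0,0,0],[8.5,0,0,0,0,0,0]]]' 
python3 - <<'E'
from h import *
d(522,380,25)
c=cam('wrist'); print('wide',circ(c,522,380,48,20)); save(c,'w3.png')
E
```

```text
clock: 19.25
tool_pos: [522.7, 382.7, 172.3]
tcp_rot: [-0.001, 3.14, 0.002]
force: [-0.6, 0.0, -1.4]
grip_width: 85.1
finger_force: 0.0
clock: 19.88
tool_pos: [521.7, 379.6, 175.6]
tcp_rot: [0.003, 3.14, 0.001]
force: [0.5, -0.4, 0.3]
grip_width: 84.8
finger_force: 0.0
t 19.88 pos [521.7 379.6 175.6] shift [-1.000e-02  3.000e-02  1.506e+01] turn [ 0.1  0.1 -0.1] F [ 0.5 -0.4  0.3] w 84.8
wide (1482, array([520.5, 379.9,  20.2]), np.float64(48.5))
```

View pics/w3.png

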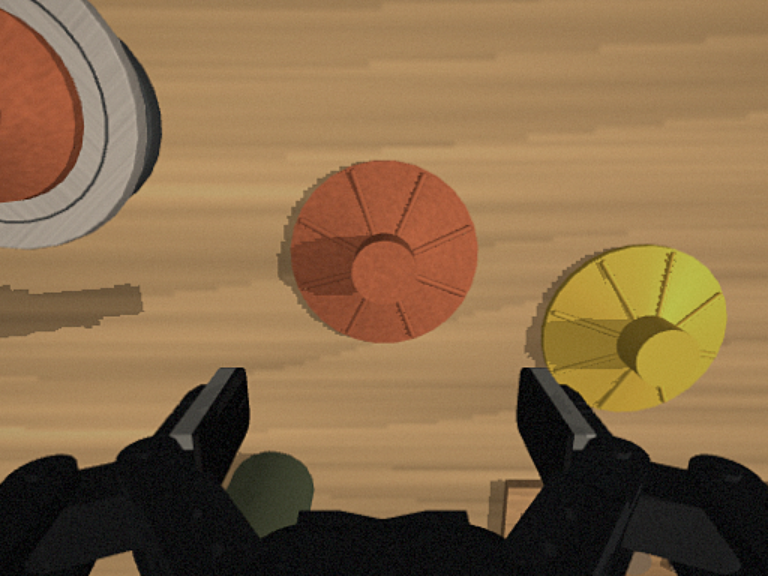

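The wrist view shows the terracotta wide roof at (384,265) between the fingers and the yellow one at (650,330) outside them. I descend, grip and lift.

```bash

python3 -m inch '[[[8.5,0,0,4,0,0,0],[8.5,0,0,8,0,0,0],[8.5,0,0,12,0,0,0],[8.5,0,0,14.3,0,0,0],[8.5,0,0,15,0,0,0]]]' 
python3 -m inch '[[[2.5,0,0,0,0,0,0],[2.5,0,0,0,0,0,0],[2.5,0,0,0,0,0,0],[2.5,0,0,0,0,0,0],[2.5,0,0,0,0,0,0]]]' 60
python3 -m inch '[[[2.5,0,0,0,0,0,0],[2.5,0,0,-4,0,0,0],[2.5,0,0,-9,0,0,0],[2.5,0,0,-14,0,0,0],[2.5,0,0,-19,0,0,0]]]' 
python3 -m inch '[[[2.5,0,0,-3,0,0,0],[2.5,0,0,-5,0,0,0],[2.5,0,0,-5,0,0,0],[2.5,0,0,-5,0,0,0],[2.5,0,0,-5,0,0,0]]]' 
python3 -c "
from h import *
d(430,176.8,260)"
```

```text
clock: 20.55
tool_pos: [520.2, 379.0, 22.8]
tcp_rot: [-0.002, -3.139, 0.002]
force: [-0.3, 0.1, 1.7]
grip_width: 85.1
finger_force: 0.0
clock: 21.18
tool_pos: [522.3, 380.4, 26.0]
tcp_rot: [0.002, 3.139, 0.002]
force: [-1.0, -0.7, 5.6]
grip_width: 38.3
finger_force: 60.3
clock: 21.8
tool_pos: [520.6, 379.3, 215.8]
tcp_rot: [-0.002, -3.141, 0.001]
force: [0.9, 0.1, -3.6]
grip_width: 38.1
finger_force: 61.2
clock: 22.42
tool_pos: [520.4, 379.2, 262.6]
tcp_rot: [-0.002, -3.139, 0.003]
force: [-0.3, -0.5, -4.3]
grip_width: 38.1
finger_force: 61.4
t 22.43 pos [520.4 379.2 262.6] shift [  9.01 -20.25   0.31] turn [-0.1 -0.1 -0.1] F [-0.3 -0.5 -4.3] w 38.1
```

```bash

python3 -m inch '[[[2.5,1.5,-3.4,0,0,0,0],[2.5,3.5,-8,0,0,0,0],[2.5,5.6,-12.6,0,0,0,0],[2.5,7.6,-17.1,0,0,0,0],[2.5,9,-20.2,1,0,0,0]]]' 
python3 -m inch '[[[2.5,0,0,1,0,0,0],[2.5,0,0,2,0,0,0],[2.5,0,0,2,0,0,0],[2.5,0,0,2,0,0,0],[2.5,0,0,2,0,0,0]]]' 
python3 - <<'E'
from h import *
d(430,176.8,197)
x,y,z=sensors.read_state()['tool_pos']
c=cam('side'); save(c,'s3.png')
print('roof side',ext(c,x,y,z-30,z-18,68)); 
c=cam('wrist');print('roof wrist',ext(c,x,y,z-30,z-14,75))
E
```

```text
clock: 23.05
tool_pos: [429.8, 176.1, 253.9]
tcp_rot: [-0.003, -3.141, 0.001]
force: [0.9, 0.8, -3.9]
grip_width: 38.2
finger_force: 61.7
clock: 23.68
tool_pos: [431.5, 178.3, 234.5]
tcp_rot: [0.001, 3.141, 0.0]
force: [0.2, -0.2, -3.6]
grip_width: 38.2
finger_force: 61.8
t 23.68 pos [431.5 178.3 234.5] shift [ 0.15 -0.15  3.75] turn [ 0.  0. -0.] F [ 0.2 -0.2 -3.6] w 38.2
roof side [[367.4, 495.3], [111.4, 235.8], [206.8, 216.5]]
roof wrist [[365.2, 494.9], [112.6, 242.6], [208.9, 220.5]]
```

```bash
python3 -c "
import cv2;i=cv2.imread('pics/s3.png')[120:310,200:420];cv2.imwrite('pics/s3c.png',cv2.resize(i,None,fx=2.5,fy=2.5))"
```

```text
(no output)
```

View pics/s3c.png

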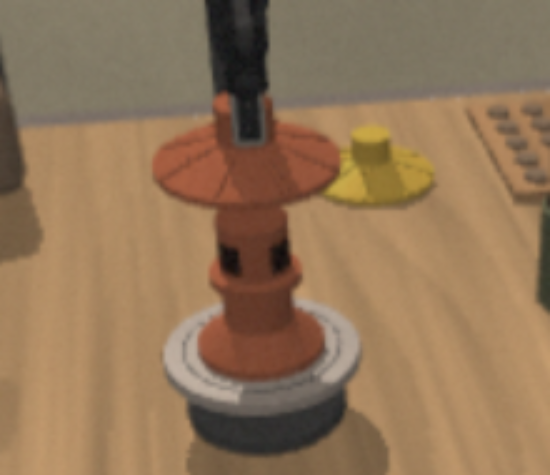

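Roof is level above the drum. In the crop its eave is centred at (247,165) and the drum at (253,235). Correct by −1.6 and −1.5 mm and lower.

```bash

python3 -m inch '[[[2.5,0.16,-0.15,1,0,0,0],[2.5,0.16,-0.15,2,0,0,0],[2.5,0.16,-0.15,3,0,0,0],[2.5,0.16,-0.15,3.5,0,0,0],[2.5,0.16,-0.15,3.5,0,0,0]]]' 
python3 -m inch '[[[2.5,0,0,0.05,0,0,0],[2.5,0,0,0.1,0,0,0],[2.5,0,0,0.1,0,0,0],[2.5,0,0,0.1,0,0,0],[2.5,0,0,0.1,0,0,0]]]' 
```

```text
clock: 24.4
tool_pos: [429.0, 176.2, 198.7]
tcp_rot: [-0.002, -3.14, 0.001]
force: [0.3, 0.8, -4.1]
grip_width: 37.9
finger_force: 61.8
clock: 25.02
tool_pos: [429.4, 176.3, 198.4]
tcp_rot: [0.002, 3.142, -0.0]
force: [-0.4, -0.0, -3.6]
grip_width: 38.1
finger_force: 61.8
```

```bash

python3 -m inch '[[[2.5,-0.05,0.05,0,0,0,0],[2.5,-0.05,0.05,0.05,0,0,0],[2.5,-0.05,0.05,0.1,0,0,0],[2.5,-0.05,0.05,0.1,0,0,0],[2.5,-0.05,0.05,0.1,0,0,0]]]' 
python3 -m inch '[[[2.5,0,0,0.05,0,0,0],[2.5,0,0,0.05,0,0,0],[2.5,0,0,0.1,0,0,0],[2.5,0,0,0.1,0,0,0],[2.5,0,0,0.1,0,0,0]]]' 
```

```text
clock: 25.65
tool_pos: [429.9, 176.8, 197.3]
tcp_rot: [-0.002, -3.142, 0.0]
force: [-0.9, 0.6, -2.7]
grip_width: 37.7
finger_force: 61.8
clock: 26.28
tool_pos: [429.9, 176.8, 196.3]
tcp_rot: [-0.002, -3.142, 0.0]
force: [-0.2, -0.7, -4.0]
grip_width: 38.2
finger_force: 61.8
```

```bash

python3 -m inch '[[[2.5,0,0,0.05,0,0,0],[2.5,0,0,0.05,0,0,0],[2.5,0,0,0.1,0,0,0],[2.5,0,0,0.1,0,0,0],[2.5,0,0,0.1,0,0,0]]]' 
```

```text
clock: 26.9
tool_pos: [430.0, 176.8, 196.0]
tcp_rot: [0.002, 3.141, 0.0]
force: [-3.4, -0.4, 5.7]
grip_width: 38.1
finger_force: 62.9
```

```bash

python3 -m inch '[[[4.1,0,0,0,0,0,0],[4.6,0,0,0,0,0,0],[5.3,0,0,0,0,0,0],[6.5,0,0,0,0,0,0],[8.5,0,0,0,0,0,0]]]' 
python3 -m inch '[[[8.5,0,0,-2,0,0,0],[8.5,0,0,-6,0,0,0],[8.5,0,0,-10,0,0,0],[8.5,0,0,-12,0,0,0],[8.5,0,0,-13,0,0,0]]]' 
python3 - <<'E'
from h import *
d(421.4,-155.4,180)
c=cam('wrist'); print('wide',circ(c,430,176,218,20),ext(c,429,176,172,190,75))
c=cam('top'); print('small',circ(c,421,-155,44,16))
E
```

```text
clock: 27.52
tool_pos: [429.9, 176.8, 195.3]
tcp_rot: [-0.002, -3.142, 0.0]
force: [-0.9, -0.5, 0.6]
grip_width: 80.9
finger_force: 0.0
clock: 28.15
tool_pos: [430.4, 176.9, 326.5]
tcp_rot: [0.002, 3.14, 0.001]
force: [-0.3, 0.5, 0.8]
grip_width: 84.6
finger_force: 0.0
t 28.15 pos [430.4 176.9 326.5] shift [  0.88 -33.24  14.63] turn [ 0.   0.1 -0.1] F [-0.3  0.5  0.8] w 84.6
wide (1688, array([428.4, 176.2,  20.1]), np.float64(218.5)) [[364.1, 493.5], [111.7, 240.7], [174.1, 190.0]]
small (42, array([ 422.7, -155.4,   15.6]), np.float64(43.5))
```

Wide roof is centred (428.4,176.2). Next is the terracotta small roof.

```bash

python3 -m inch '[[[8.5,0.1,-5,0,0,0,0],[8.5,0.3,-11,0,0,0,0],[8.5,0.5,-17,0,0,0,0],[8.5,0.7,-23,3,0,0,0],[8.5,0.9,-28,6,0,0,0]]]' 
python3 -m inch '[[[8.5,0,-3,3,0,0,0],[8.5,0,-5.1,6,0,0,0],[8.5,0,-5.1,9,0,0,0],[8.5,0,-5.1,9,0,0,0],[8.5,0,-5.1,9,0,0,0]]]' 
python3 -m inch '[[[8.5,0,0,0,0,0,0],[8.5,0,0,0,0,0,0],[8.5,0,0,0,0,0,0],[8.5,0,0,0,0,0,0],[8.5,0,0,0,0,0,0]]]' 
python3 - <<'E'
from h import *
d(421.4,-155.4,20)
c=cam('wrist'); print('small',circ(c,421,-155,44,16)); save(c,'w4.png')
E
```

```text
clock: 28.88
tool_pos: [420.0, -104.6, 264.2]
tcp_rot: [0.003, 3.141, -0.0]
force: [1.1, -0.5, -0.5]
grip_width: 85.3
finger_force: 0.0
clock: 29.5
tool_pos: [420.4, -153.6, 175.8]
tcp_rot: [-0.002, -3.141, -0.0]
force: [0.4, -0.3, 0.5]
grip_width: 85.1
finger_force: 0.0
clock: 30.12
tool_pos: [420.4, -153.8, 175.6]
tcp_rot: [0.002, 3.142, -0.0]
force: [0.4, 0.1, 0.0]
grip_width: 85.1
finger_force: 0.0
t 30.12 pos [ 420.4 -153.8  175.6] shift [-0.1  -0.16 15.56] turn [-0.   0.  -0.1] F [0.4 0.1 0. ] w 85.1
small (926, array([ 420. , -156. ,   16.1]), np.float64(44.4))
```

View pics/w4.png

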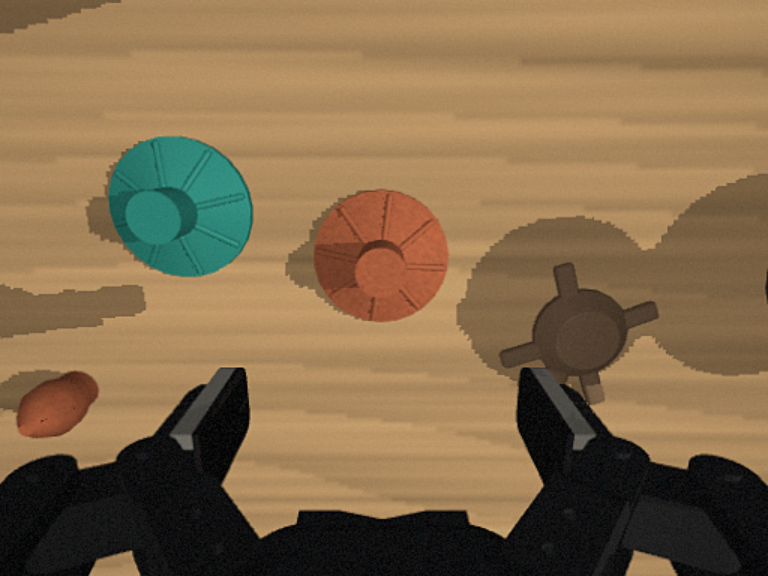

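The terracotta small roof is at (381,265) between the fingers. The turquoise one (180,205) and the turtle (580,335) are outside. Grip and lift.

```bash

python3 -m inch '[[[8.5,-0.1,-0.18,4,0,0,0],[8.5,-0.1,-0.18,8,0,0,0],[8.5,-0.1,-0.18,12,0,0,0],[8.5,-0.1,-0.18,14.5,0,0,0],[8.5,-0.1,-0.18,15.4,0,0,0]]]' 
python3 -m inch '[[[2,0,0,0,0,0,0],[2,0,0,0,0,0,0],[2,0,0,0,0,0,0],[2,0,0,0,0,0,0],[2,0,0,0,0,0,0]]]' 50
python3 -m inch '[[[2,0,0,0,0,0,0],[2,0,0,-4,0,0,0],[2,0,0,-9,0,0,0],[2,0,0,-14,0,0,0],[2,0,0,-19,0,0,0]]]' 
python3 -m inch '[[[2,0,0,-4,0,0,0],[2,0,0,-9,0,0,0],[2,0,0,-10,0,0,0],[2,0,0,-10,0,0,0],[2,0,0,-10,0,0,0]]]' 
python3 -c "
from h import *
d(430,176.8,300)"
```

```text
clock: 30.8
tool_pos: [420.6, -155.2, 20.2]
tcp_rot: [-0.002, -3.139, -0.002]
force: [-0.5, -0.1, 1.0]
grip_width: 85.0
finger_force: 0.0
clock: 31.42
tool_pos: [422.2, -156.1, 22.7]
tcp_rot: [0.002, 3.14, -0.002]
force: [-1.5, 0.3, 7.0]
grip_width: 30.3
finger_force: 48.8
clock: 32.05
tool_pos: [420.9, -155.3, 213.7]
tcp_rot: [0.002, 3.141, -0.001]
force: [1.0, -0.2, -3.4]
grip_width: 30.3
finger_force: 50.2
clock: 32.67
tool_pos: [420.2, -154.9, 309.8]
tcp_rot: [-0.002, -3.139, -0.002]
force: [0.9, -0.3, -2.3]
grip_width: 30.2
finger_force: 50.4
t 32.67 pos [ 420.2 -154.9  309.8] shift [-0.94 33.17  1.03] turn [ 0.1 -0.2 -0.1] F [ 0.9 -0.3 -2.3] w 30.2
```

```bash

python3 -m inch '[[[2,-0.1,4,0,0,0,0],[2,-0.3,10,0,0,0,0],[2,-0.5,16,0,0,0,0],[2,-0.7,22,0,0,0,0],[2,-0.9,27.5,0,0,0,0]]]' 
python3 -m inch '[[[2,0,3.5,1,0,0,0],[2,0,5.6,2,0,0,0],[2,0,5.6,3,0,0,0],[2,0,5.6,3.5,0,0,0],[2,0,5.6,3.5,0,0,0]]]' 
python3 -m inch '[[[2,0,0,0,0,0,0],[2,0,0,0,0,0,0],[2,0,0,0,0,0,0],[2,0,0,0,0,0,0],[2,0,0,0,0,0,0]]]' 
python3 - <<'E'
from h import *
d(430,176.8,241)
x,y,z=sensors.read_state()['tool_pos']
c=cam('side'); save(c,'s4.png')
print('roof side',ext(c,x,y,z-27,z-15,50)); 
c=cam('wrist');print('roof wrist',ext(c,x,y,z-27,z-10,56))
E
python3 -c "
import cv2;i=cv2.imread('pics/s4.png')[70:290,200:420];cv2.imwrite('pics/s4c.png',cv2.resize(i,None,fx=2.5,fy=2.5))"
```

```text
clock: 33.3
tool_pos: [429.5, 121.2, 309.7]
tcp_rot: [-0.002, -3.138, 0.001]
force: [0.7, -0.2, -1.6]
grip_width: 30.5
finger_force: 50.5
clock: 33.92
tool_pos: [430.4, 174.4, 275.7]
tcp_rot: [-0.004, -3.14, 0.001]
force: [-0.2, -0.5, -2.2]
grip_width: 30.1
finger_force: 50.6
clock: 34.55
tool_pos: [430.9, 175.4, 276.6]
tcp_rot: [0.002, 3.141, -0.0]
force: [0.1, 0.7, -2.4]
grip_width: 30.7
finger_force: 50.6
t 34.55 pos [430.9 175.4 276.6] shift [0.09 0.14 3.56] turn [-0.   0.  -0.1] F [ 0.1  0.7 -2.4] w 30.7
roof side [[384.7, 475.9], [125.7, 210.8], [251.0, 261.6]]
roof wrist [[381.7, 476.6], [128.1, 221.9], [253.6, 266.6]]
```

View pics/s4c.png

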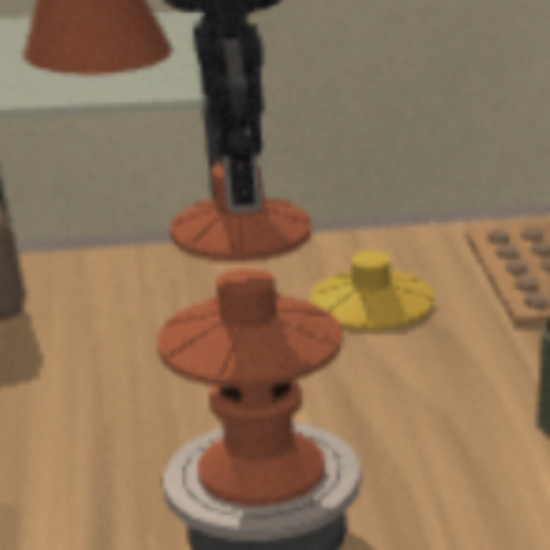

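Small roof is level above the stack: held at (242,230), with the neck below at (246,285). Correct by −0.7 and +1.2 mm and lower.

```bash

python3 -m inch '[[[2,0.07,0.12,1,0,0,0],[2,0.07,0.12,2,0,0,0],[2,0.07,0.12,3,0,0,0],[2,0.07,0.12,3.2,0,0,0],[2,0.07,0.12,3.2,0,0,0]]]' 
python3 -m inch '[[[2,0,0,0.05,0,0,0],[2,0,0,0.1,0,0,0],[2,0,0,0.1,0,0,0],[2,0,0,0.1,0,0,0],[2,0,0,0.1,0,0,0]]]' 
```

```text
clock: 35.28
tool_pos: [430.1, 176.5, 244.3]
tcp_rot: [-0.002, -3.141, 0.0]
force: [-0.2, 0.0, -1.9]
grip_width: 30.5
finger_force: 50.6
clock: 35.9
tool_pos: [430.2, 176.6, 243.6]
tcp_rot: [0.002, 3.142, -0.0]
force: [0.0, 0.7, -2.1]
grip_width: 30.6
finger_force: 50.6
```

Position is good. Lower in 1 mm steps.

```bash

python3 -m inch '[[[2,0,0,0.05,0,0,0],[2,0,0,0.1,0,0,0],[2,0,0,0.15,0,0,0],[2,0,0,0.15,0,0,0],[2,0,0,0.15,0,0,0]]]' 
python3 -m inch '[[[2,0,0,0.05,0,0,0],[2,0,0,0.1,0,0,0],[2,0,0,0.1,0,0,0],[2,0,0,0.1,0,0,0],[2,0,0,0.1,0,0,0]]]' 
```

```text
clock: 36.52
tool_pos: [430.2, 176.6, 242.0]
tcp_rot: [-0.002, -3.142, 0.0]
force: [0.3, -0.5, -2.1]
grip_width: 30.5
finger_force: 50.6
clock: 37.15
tool_pos: [430.2, 176.6, 241.0]
tcp_rot: [-0.002, -3.142, 0.0]
force: [0.3, -0.4, -2.4]
grip_width: 30.1
finger_force: 50.6
```

```bash

python3 -m inch '[[[2,0,0,0.05,0,0,0],[2,0,0,0.1,0,0,0],[2,0,0,0.1,0,0,0],[2,0,0,0.1,0,0,0],[2,0,0,0.1,0,0,0]]]' 
```

```text
clock: 37.78
tool_pos: [430.4, 176.6, 240.7]
tcp_rot: [0.002, 3.141, 0.0]
force: [-2.1, -0.6, 5.5]
grip_width: 30.4
finger_force: 51.4
```

```bash

python3 -m inch '[[[3.3,0,0,0,0,0,0],[3.8,0,0,0,0,0,0],[4.6,0,0,0,0,0,0],[6,0,0,0,0,0,0],[8.5,0,0,0,0,0,0]]]' 
python3 -m inch '[[[8.5,0,0,-2,0,0,0],[8.5,0,0,-6,0,0,0],[8.5,0,0,-10,0,0,0],[8.5,0,0,-12,0,0,0],[8.5,0,0,-13,0,0,0]]]' 
python3 - <<'E'
from h import *
d(523,-386,160)
c=cam('wrist'); print('small',circ(c,430,176,262,16),ext(c,429,176,220,235,56))
E
```

```text
clock: 38.4
tool_pos: [430.2, 176.6, 240.0]
tcp_rot: [-0.002, -3.142, 0.0]
force: [-0.7, 0.4, 0.1]
grip_width: 76.5
finger_force: 0.0
clock: 39.02
tool_pos: [430.6, 176.7, 371.2]
tcp_rot: [0.002, 3.14, 0.001]
force: [-0.8, 0.1, -0.9]
grip_width: 84.8
finger_force: 0.0
t 39.02 pos [430.6 176.7 371.2] shift [ -9.28 -56.27  21.12] turn [ 0.   0.1 -0.1] F [-0.8  0.1 -0.9] w 84.8
small (1086, array([428.3, 176. ,  16.1]), np.float64(262.4)) [[381.3, 475.2], [129.4, 222.3], [220.1, 235.0]]
```

Small roof is centred (428.3,176.0). Last is the finial.

```bash

python3 -m inch '[[[8.5,-0.7,-5,0,0,0,0],[8.5,-1.7,-11,0,0,0,0],[8.5,-2.7,-17,1,0,0,0],[8.5,-3.7,-23,3,0,0,0],[8.5,-4.7,-28.5,5,0,0,0]]]' 
python3 -m inch '[[[8.5,-1,-6,3,0,0,0],[8.5,-2,-11.5,6,0,0,0],[8.5,-3,-17,9,0,0,0],[8.5,-4,-22.5,12,0,0,0],[8.5,-4.6,-27.8,16,0,0,0]]]' 
python3 -m inch '[[[8.5,0,0,0,0,0,0],[8.5,0,0,0,0,0,0],[8.5,0,0,0,0,0,0],[8.5,0,0,0,0,0,0],[8.5,0,0,0,0,0,0]]]' 
python3 - <<'E'
from h import *
d(523,-386,9)
c=cam('wrist'); X,ok=cloud(c); save(c,'w5.png')
m=ok&(np.hypot(X[...,0]-522,X[...,1]+386)<40)&(X[...,2]>5)&(X[...,2]<65); t=X[m]
print(np.c_[t.min(0),t.max(0)].round(1).tolist(), 'tip',t[t[:,2]>50].mean(0).round(1), ext(c,522,-386,22,34,40))
f=lambda p: np.hypot(q[:,0]-p[0],q[:,1]-p[1])-19
q=t[(t[:,2]>21)&(t[:,2]<33)]; print('fit',least_squares(f,[522,-386]).x.round(1),len(q))
E
```

```text
clock: 39.7
tool_pos: [476.4, -110.3, 318.6]
tcp_rot: [-0.003, -3.141, -0.001]
force: [1.2, 0.5, 0.2]
grip_width: 84.8
finger_force: 0.0
clock: 40.33
tool_pos: [521.2, -378.6, 165.3]
tcp_rot: [-0.003, -3.141, -0.0]
force: [0.3, -0.6, 0.8]
grip_width: 84.8
finger_force: 0.0
clock: 40.95
tool_pos: [521.6, -376.2, 168.2]
tcp_rot: [0.001, 3.141, -0.002]
force: [-0.5, 0.3, -0.3]
grip_width: 84.8
finger_force: 0.0
t 40.95 pos [ 521.6 -376.2  168.2] shift [-0.12 -0.96 15.92] turn [-0.1  0.1 -0. ] F [-0.5  0.3 -0.3] w 84.8
[[503.9, 540.8], [-405.8, -368.9], [20.3, 56.7]] tip [ 522.  -387.2   53. ] [[504.0, 539.2], [-405.8, -368.9], [22.1, 33.9]]
fit [ 523.4 -387.5] 82
```

View pics/w5.png

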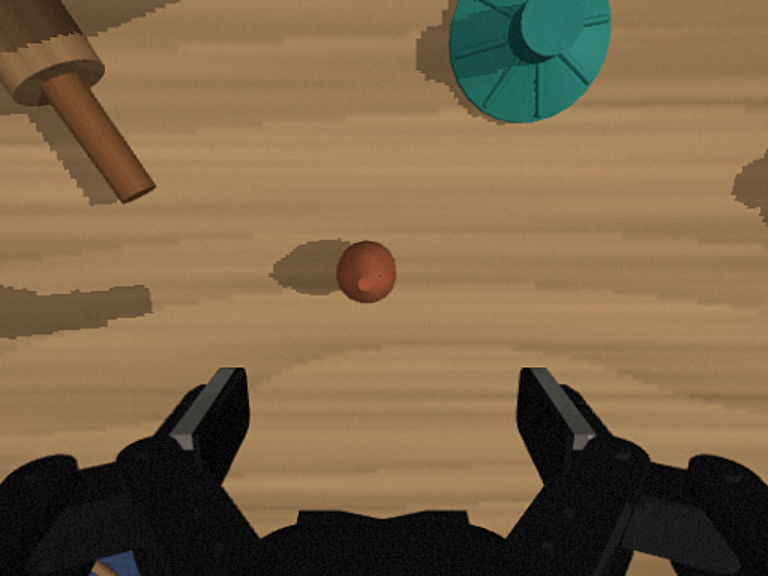

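The finial stands at (366,272), alone between the fingers. Descend, grip gently and lift.

```bash

python3 -m inch '[[[8.5,-0.18,-1.1,4,0,0,0],[8.5,-0.18,-1.1,8,0,0,0],[8.5,-0.18,-1.1,12,0,0,0],[8.5,-0.18,-1.1,15,0,0,0],[8.5,-0.18,-1.1,16,0,0,0]]]' 
python3 -m inch '[[[2.8,0,0,0,0,0,0],[2.8,0,0,0,0,0,0],[2.8,0,0,0,0,0,0],[2.8,0,0,0,0,0,0],[2.8,0,0,0,0,0,0]]]' 35
python3 -m inch '[[[2.8,0,0,0,0,0,0],[2.8,0,0,-4,0,0,0],[2.8,0,0,-9,0,0,0],[2.8,0,0,-14,0,0,0],[2.8,0,0,-19,0,0,0]]]' 
python3 -m inch '[[[2.8,0,0,-5,0,0,0],[2.8,0,0,-11,0,0,0],[2.8,0,0,-14,0,0,0],[2.8,0,0,-14,0,0,0],[2.8,0,0,-14,0,0,0]]]' 
python3 -c "
from h import *
d(430,176.8,335)"
```

```text
clock: 41.62
tool_pos: [522.0, -386.7, 5.5]
tcp_rot: [-0.002, -3.139, -0.003]
force: [-0.7, 0.3, 0.5]
grip_width: 84.9
finger_force: 0.0
clock: 42.25
tool_pos: [524.0, -388.5, 9.0]
tcp_rot: [0.002, 3.14, -0.003]
force: [-0.4, 0.5, 6.5]
grip_width: 36.7
finger_force: 35.1
clock: 42.88
tool_pos: [522.8, -387.6, 199.2]
tcp_rot: [0.002, 3.141, -0.001]
force: [0.6, -0.2, -0.4]
grip_width: 36.6
finger_force: 35.7
clock: 43.5
tool_pos: [522.3, -387.1, 335.8]
tcp_rot: [-0.002, -3.14, -0.002]
force: [0.9, 0.2, -1.9]
grip_width: 36.7
finger_force: 35.7
t 43.5 pos [ 522.3 -387.1  335.8] shift [ 9.31 56.38  0.17] turn [ 0.1 -0.1 -0.1] F [ 0.9  0.2 -1.9] w 36.7
```

```bash

python3 -m inch '[[[2.8,0.7,4,0,0,0,0],[2.8,1.6,10,0,0,0,0],[2.8,2.6,16,0,0,0,0],[2.8,3.6,22,0,0,0,0],[2.8,4.6,28,0,0,0,0]]]' 
python3 -m inch '[[[2.8,1,6,0,0,0,0],[2.8,2,12,0,0,0,0],[2.8,3,18,0,0,0,0],[2.8,4,24,0,0,0,0],[2.8,4.7,28.4,1,0,0,0]]]' 
python3 -m inch '[[[2.8,0,0,1,0,0,0],[2.8,0,0,2,0,0,0],[2.8,0,0,2,0,0,0],[2.8,0,0,2,0,0,0],[2.8,0,0,2,0,0,0]]]' 
python3 - <<'E'
from h import *
d(430,176.8,271)
x,y,z=sensors.read_state()['tool_pos']
c=cam('side'); save(c,'s5.png')
print('finial side',ext(c,x,y,z-12,z+30,22)); 
c=cam('wrist');print('fin wrist',ext(c,x,y,z-13,z+60,24)); save(c,'w6.png')
E
python3 -c "
import cv2,numpy as np;i=cv2.imread('pics/s5.png')[20:290,200:420];j=cv2.imread('pics/w6.png')[150:520,200:570]
cv2.imwrite('pics/s5c.png',np.hstack([cv2.resize(i,(440,540)),cv2.resize(j,(350,540))]))"
```

```text
clock: 44.12
tool_pos: [475.6, -105.4, 334.9]
tcp_rot: [-0.003, -3.138, -0.003]
force: [1.0, 0.3, -0.9]
grip_width: 36.5
finger_force: 35.7
clock: 44.75
tool_pos: [429.2, 178.5, 325.7]
tcp_rot: [-0.0, -3.139, 0.0]
force: [0.0, -0.5, -1.7]
grip_width: 36.4
finger_force: 35.7
clock: 45.38
tool_pos: [431.3, 175.8, 307.6]
tcp_rot: [0.004, 3.141, 0.0]
force: [-1.4, 0.9, -1.7]
grip_width: 36.8
finger_force: 35.8
t 45.38 pos [431.3 175.8 307.6] shift [0.13 0.1  3.66] turn [ 0.   0.  -0.2] F [-1.4  0.9 -1.7] w 36.8
finial side [[413.9, 450.6], [154.6, 177.8], [297.4, 337.5]]
fin wrist [[411.1, 442.9], [153.8, 197.6], [298.0, 367.5]]
```

View pics/s5c.png

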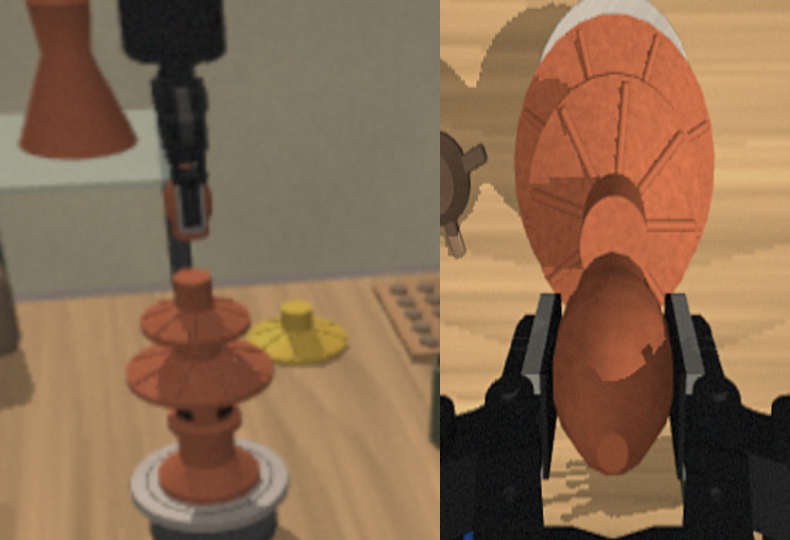

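The finial is held upright above the small roof's neck at (192,285). Correct by −1.3 and +0.9 mm and lower.

```bash

python3 -m inch '[[[2.8,0.13,0.09,1,0,0,0],[2.8,0.13,0.09,2,0,0,0],[2.8,0.13,0.09,3,0,0,0],[2.8,0.13,0.09,3.2,0,0,0],[2.8,0.13,0.09,3.2,0,0,0]]]' 
python3 -m inch '[[[2.8,0,0,0.05,0,0,0],[2.8,0,0,0.1,0,0,0],[2.8,0,0,0.1,0,0,0],[2.8,0,0,0.1,0,0,0],[2.8,0,0,0.1,0,0,0]]]' 
```

```text
clock: 46.1
tool_pos: [429.4, 177.3, 275.0]
tcp_rot: [-0.002, -3.141, 0.0]
force: [0.2, -1.3, -0.6]
grip_width: 36.3
finger_force: 35.8
clock: 46.72
tool_pos: [429.5, 177.3, 274.2]
tcp_rot: [0.002, 3.142, -0.0]
force: [0.7, 0.3, -2.0]
grip_width: 36.5
finger_force: 35.8
```

```bash

python3 -m inch '[[[2.8,-0.03,-0.06,0,0,0,0],[2.8,-0.03,-0.06,0.05,0,0,0],[2.8,-0.03,-0.06,0.1,0,0,0],[2.8,-0.03,-0.06,0.1,0,0,0],[2.8,-0.03,-0.06,0.1,0,0,0]]]' 
python3 -m inch '[[[2.8,0,0,0.05,0,0,0],[2.8,0,0,0.1,0,0,0],[2.8,0,0,0.1,0,0,0],[2.8,0,0,0.1,0,0,0],[2.8,0,0,0.1,0,0,0]]]' 
```

```text
clock: 47.35
tool_pos: [429.8, 176.7, 273.2]
tcp_rot: [-0.002, -3.142, 0.0]
force: [0.5, 0.8, -1.2]
grip_width: 36.4
finger_force: 35.8
clock: 47.98
tool_pos: [429.8, 176.7, 272.2]
tcp_rot: [0.002, 3.142, -0.0]
force: [0.1, -0.2, -0.9]
grip_width: 37.0
finger_force: 35.8
```

```bash

python3 - <<'E'
from h import *
c=cam('wrist'); x,y,z=sensors.read_state()['tool_pos']; print(x,y,z,ext(c,x,y,z-6,z+30,24))
E
```

```text
429.8061746743882 176.7195597824655 272.2232180820449 [[409.8, 440.7], [155.5, 198.0], [266.3, 302.2]]
```

```bash

python3 -m inch '[[[2.8,0,0,0.05,0,0,0],[2.8,0,0,0.1,0,0,0],[2.8,0,0,0.1,0,0,0],[2.8,0,0,0.1,0,0,0],[2.8,0,0,0.1,0,0,0]]]' 
```

```text
clock: 48.65
tool_pos: [429.8, 176.7, 271.2]
tcp_rot: [-0.002, -3.142, 0.0]
force: [-0.1, 0.0, -0.8]
grip_width: 36.7
finger_force: 35.8
```

```bash

python3 -m inch '[[[2.8,0,0,0.05,0,0,0],[2.8,0,0,0.1,0,0,0],[2.8,0,0,0.1,0,0,0],[2.8,0,0,0.1,0,0,0],[2.8,0,0,0.1,0,0,0]]]' 
```

```text
clock: 49.28
tool_pos: [430.1, 176.8, 270.9]
tcp_rot: [0.002, 3.141, 0.0]
force: [-0.9, -0.5, 5.9]
grip_width: 36.7
finger_force: 36.3
```

Contact. Release, rise clear and back away.

```bash

python3 -m inch '[[[3.9,0,0,0,0,0,0],[4.4,0,0,0,0,0,0],[5.2,0,0,0,0,0,0],[6.5,0,0,0,0,0,0],[8.5,0,0,0,0,0,0]]]' 
python3 -m inch '[[[8.5,0,0,-2,0,0,0],[8.5,0,0,-6,0,0,0],[8.5,0,0,-10,0,0,0],[8.5,0,0,-12,0,0,0],[8.5,0,0,-13,0,0,0]]]' 
python3 -m inch '[[[8.5,0,-5,0,0,0,0],[8.5,0,-11,0,0,0,0],[8.5,0,-17,0,0,0,0],[8.5,0,-23,0,0,0,0],[8.5,0,-25,0,0,0,0]]]' 
python3 -m inch '[[[8.5,0,0,0,0,0,0],[8.5,0,0,0,0,0,0],[8.5,0,0,0,0,0,0],[8.5,0,0,0,0,0,0],[8.5,0,0,0,0,0,0]]]' 
python3 - <<'E'
from h import *
c=cam('side'); save(c,'s6.png')
for k,z0,z1,r in (('fin',282,296,30),('small',219,226,55),('wide',171,178,75)): print(k,ext(c,429,176,z0,z1,r))
c=cam('top'); print('fin',ext(c,429,176,280,330,30),'small',ext(c,429,176,220,232,55),'wide',ext(c,429,176,170,185,75))
for k,p in dict(jar=(754,13),pencil_pot=(708,282),turtle=(481,-10)).items(): print(k,[np.round(o['centre']) for o in models.look_for('top',k)[:1]])
E
python3 -c "
import cv2;i=cv2.imread('pics/s6.png')[50:420,100:550];cv2.imwrite('pics/s6c.png',cv2.resize(i,None,fx=1.6,fy=1.6))"
```

```text
clock: 49.9
tool_pos: [429.7, 176.7, 270.1]
tcp_rot: [-0.002, -3.141, 0.0]
force: [-0.1, 0.2, 0.9]
grip_width: 80.8
finger_force: 0.0
clock: 50.52
tool_pos: [430.2, 176.8, 401.4]
tcp_rot: [0.002, 3.14, 0.001]
force: [-0.1, 0.6, 0.3]
grip_width: 85.2
finger_force: 0.0
clock: 51.15
tool_pos: [428.8, -76.2, 399.3]
tcp_rot: [-0.008, -3.14, 0.001]
force: [-0.6, 0.3, 0.2]
grip_width: 85.0
finger_force: 0.0
clock: 51.78
tool_pos: [429.5, -72.7, 400.3]
tcp_rot: [0.0, 3.141, -0.0]
force: [0.9, -0.8, 0.8]
grip_width: 85.2
finger_force: 0.0
fin [[412.8, 449.9], [156.1, 174.6], [282.1, 296.0]]
small [[383.9, 476.3], [127.8, 218.9], [219.0, 226.0]]
wide [[365.8, 494.0], [110.7, 228.4], [171.1, 178.0]]
fin [[413.5, 449.6], [160.1, 193.5], [287.6, 320.6]] small [[383.3, 474.6], [129.7, 221.2], [220.2, 232.0]] wide [[366.9, 493.6], [114.8, 238.9], [170.0, 184.9]]
jar [array([753.,  13.,  81.])]
pencil_pot [array([710., 280.,  95.])]
turtle [array([482.,  -7.,  12.])]
```

View pics/s6c.png

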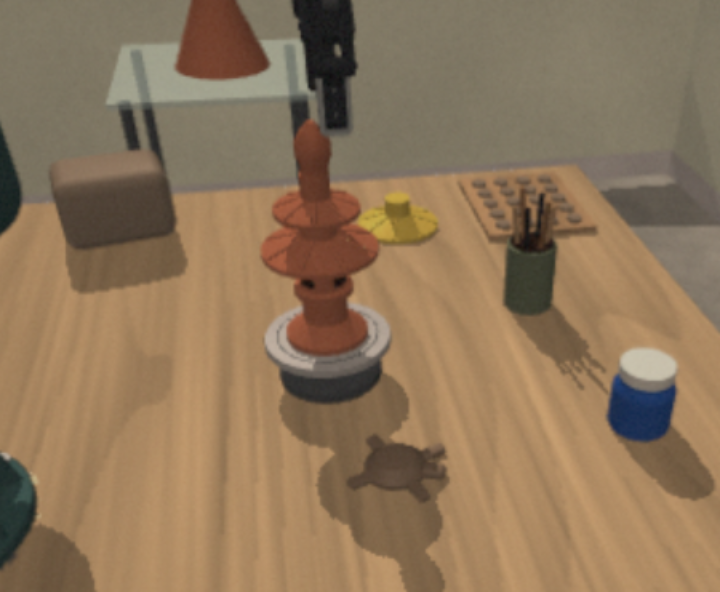

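The finished lantern stands straight on the wheel, from the finial at (312,150) down to the foot at (327,330), with centres within about 1.5 mm. The jar, pot and turtle are where they were.

```bash
python3 -c "
from rig import sign_off; print(sign_off())"
```

```text
the job is handed in; nothing more can be done
None
```

The lantern is assembled on the wheel in the order asked and handed in at about 52 s; it stands upright with every part within about 1.5 mm of centre, and the jar, pencil pot, turtle and look-alikes were left alone.

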